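# Deburr the rim of a press roller's bearing block

### The job

Take the deburring tool out of its wooden rest and deburr the upper rim of the bearing block with the wider bore: put the cone-shaped blade into the bore against the rim on the side of the brass nipple, and run it gently round the whole rim, clockwise as seen from above, keeping it pressed on the rim and the tool upright, until you are back at the nipple side. Then stand the tool back in its rest and let go.

Things in the scene. Friction and masses are not known exactly. Their poses are not given: they have to be found in the camera images.
- grip (a point): Deburring tool, loose, upright in the rest: round wooden handle 28 mm across, 85 long, over a flat steel collar 60 across, 8 thick, then an 18 mm neck and the blade. This point: middle of the handle on the tool's axis, 52 mm above the collar's underside, 43 below the handle's top, 114 above the blade's tip (blade not pressed). z up along the tool; any yaw does.
- blade: The tool's blade: steel cone pointing down, 20 mm across at its base, 3 at its blunt tip, 10.5 high, on a sprung shank that gives up to 12 mm straight up into the tool (1.2 N at first, 0.3 N more per mm, then rigid). Origin: centre of the tip, moves with the blade. With the tip's centre 5 mm inside a bore's wall, the cone bears on the rim with its tip about 4 mm below the rim.
- wide_block: Aluminium bearing block 100 x 100 x 45 mm, fixed, with a round vertical through bore 61 mm across. Origin: centre of the bore at the upper rim, level with the flat top, 45 mm above the table; z up. A brass nipple sticks out 16 mm from the middle of its -x side. Clockwise from above runs -x, +y, +x, -y. The other block is alike outside but its bore is 35 mm.
- rest: Turned wooden tool rest, fixed: upright tube 72 mm across, 75 high, on a round foot 104 across, with a well 48 mm across, 69 deep. Origin: centre of the well's mouth on the rim, 75 mm above the table; z up. The tool hangs in it blade down, its collar flat on the rim (handle's middle 52 mm above the rim).

How it is judged (in metres and radians):
On the way, in this order (a step that is already met when the one before it is completed fails the run):
1. the blade's tip is in the wide bore and its cone bears on the rim: at the start, on the nipple side (x of blade in the frame of wide_block below -0.01 m and y of blade in the frame of wide_block between -0.01 and 0.01 m and contact force between blade and wide_block above 0.3 N and z of blade in the frame of wide_block between -0.02 and -0.001 m and horizontal distance between blade and wide_block above 0.016 m and angle between grip's own z axis and vertical below 0.26 rad), for 0.2 s.
2. the blade's tip is in the wide bore and its cone bears on the rim: one eighth round, clockwise (x of blade in the frame of wide_block below -0.01 m and y of blade in the frame of wide_block above 0.01 m and contact force between blade and wide_block above 0.3 N and z of blade in the frame of wide_block between -0.02 and -0.001 m and horizontal distance between blade and wide_block above 0.016 m and angle between grip's own z axis and vertical below 0.26 rad), for 0.2 s.
3. the blade's tip is in the wide bore and its cone bears on the rim: a quarter round (x of blade in the frame of wide_block between -0.01 and 0.01 m and y of blade in the frame of wide_block above 0.01 m and contact force between blade and wide_block above 0.3 N and z of blade in the frame of wide_block between -0.02 and -0.001 m and horizontal distance between blade and wide_block above 0.016 m and angle between grip's own z axis and vertical below 0.26 rad), for 0.2 s.
4. the blade's tip is in the wide bore and its cone bears on the rim: three eighths round (x of blade in the frame of wide_block above 0.01 m and y of blade in the frame of wide_block above 0.01 m and contact force between blade and wide_block above 0.3 N and z of blade in the frame of wide_block between -0.02 and -0.001 m and horizontal distance between blade and wide_block above 0.016 m and angle between grip's own z axis and vertical below 0.26 rad), for 0.2 s.
5. the blade's tip is in the wide bore and its cone bears on the rim: half way, opposite the nipple (x of blade in the frame of wide_block above 0.01 m and y of blade in the frame of wide_block between -0.01 and 0.01 m and contact force between blade and wide_block above 0.3 N and z of blade in the frame of wide_block between -0.02 and -0.001 m and horizontal distance between blade and wide_block above 0.016 m and angle between grip's own z axis and vertical below 0.26 rad), for 0.2 s.
6. the blade's tip is in the wide bore and its cone bears on the rim: five eighths round (x of blade in the frame of wide_block above 0.01 m and y of blade in the frame of wide_block below -0.01 m and contact force between blade and wide_block above 0.3 N and z of blade in the frame of wide_block between -0.02 and -0.001 m and horizontal distance between blade and wide_block above 0.016 m and angle between grip's own z axis and vertical below 0.26 rad), for 0.2 s.
7. the blade's tip is in the wide bore and its cone bears on the rim: three quarters round (x of blade in the frame of wide_block between -0.01 and 0.01 m and y of blade in the frame of wide_block below -0.01 m and contact force between blade and wide_block above 0.3 N and z of blade in the frame of wide_block between -0.02 and -0.001 m and horizontal distance between blade and wide_block above 0.016 m and angle between grip's own z axis and vertical below 0.26 rad), for 0.2 s.
8. the blade's tip is in the wide bore and its cone bears on the rim: seven eighths round (x of blade in the frame of wide_block below -0.01 m and y of blade in the frame of wide_block below -0.01 m and contact force between blade and wide_block above 0.3 N and z of blade in the frame of wide_block between -0.02 and -0.001 m and horizontal distance between blade and wide_block above 0.016 m and angle between grip's own z axis and vertical below 0.26 rad), for 0.2 s.
9. the blade's tip is in the wide bore and its cone bears on the rim: back at the start, the circle closed (all of step 1), for 0.2 s.
At the end, for the whole second after the job is handed in: After the full clockwise circle with contact, the tool stands at rest and released, blade down in its rest: the handle's middle within 18 mm of the rest's axis and 46 to 58 mm above its rim, the tool within 8 degrees of upright (horizontal distance between grip and rest below 0.018 m and z of grip in the frame of rest between 0.046 and 0.058 m and angle between grip's own z axis and vertical below 0.14 rad and linear speed of blade below 0.02 m/s); the robot touches nothing.
It fails at once if the blade is forced against the block with more than 22 N (contact force between blade and wide_block above 22 N).
It also fails if it takes over 69 s, if anything falls off the work surface, if the arm or the gripper's body presses on something with over 40 N, if the wrist force passes 120 N, or if a joint passes its speed limit or range.

### The arm

A 6-joint arm with a two-finger parallel gripper is mounted at the origin on the work surface. World frame = base frame: x ahead of the robot, y to its left, z up, the work surface at z = 0. Lengths are in mm, angles in rad, forces in N, time in s.
With the tool pointing down it reaches from about 275 to 750 mm from the base axis. Payload 10.2 kg.
Tool frame: the origin (TCP) lies between the finger pads; the fingertips stand 25 mm ahead of it and the grasp point (between the pads) lies 6 mm ahead of it; z points along the fingers, y is the direction in which the jaws open and shut (so a half turn about z gives the same grasp; the last joint's range is limited). The gripper opens to 88 mm and grips with 3 to 60 N. Pads are 18 mm wide; open, the fingers measure 123 mm over their backs; the gripper's body (75 mm by 187 mm) begins 45 mm behind the grasp point.
Start: joints at [0.965, 0.313, 1.498, -0, 1.331, -0.223], TCP at [196.111, 487.003, 263.72] pointing down, gripper open.
Joint ranges: [-2.94, 2.94], [-0.97, 2.17], [0.19, 2.56], [-1.23, 4.37], [0.02, 3.11], [-2.88, 2.88]. Speed limits (rad/s): [2.39, 2.39, 3.01, 3.14, 3.14, 3.14].

### API

Orientations are given as a unit quaternion [w, x, y, z].
In Python, from cell import * gives the robot as it stands. The module is installed in compiled form; this text tells all that it offers.
- The arm moves only by the tool drive_tool, never from a script. Its arguments are lists of equal length, an entry for each row: "hand": the opening in per cent of the stroke, from 0 (shut) to 100 (fully open); "translation": the shift along the tool's x, y, z normalised to -1 to 1, where 1 is 250 mm, a list of three; "turn": the turn, a rotation vector about the tool's x, y, z normalised to -1 to 1, where 1 is 360 degrees, a list of three. A call has 1 to 20 rows; each row is the pose to reach, as a shift and turn from the pose commanded when the call began, along the tool's axes at that moment, turning the shorter way round; what a row does not reach only later rows make up. A row lasts 1/8 s, in which the tool goes at most 62.5 mm and 10.7 degrees, less where a joint would pass 70% of its speed; a pose out of reach is approached as far as the arm can. A call with a number of a shift or a turn outside -1 to 1 is refused whole. A call with a gripper value outside its range is refused whole. The fingers move at their own pace and stop on an object; "squeeze" is the grip in N (left out, the last holds). Time passes only in rows, so rows that repeat a pose let the fingers close. It gives the time, the measured TCP pose, the force and the opening at its end, in the units of the state.
- get_state(): the state, without advancing time (a new reading comes with each control period).
- capture(name): name is "scene" or "top" or "wrist"; returns a dict with "image" (420x560x3 uint8, red, green, blue), "vertical_fov" (degrees; the focal length in pixels is half the picture's height over the tangent of half this angle, whatever the lens; pixels are square), "cx", "cy" (the principal point, pixels), "k1" (the pictures are not rectified: a ray, as slopes to the right and down, at radius r is drawn at 1 + k1 r^2 times it, then the intrinsics apply), "R" (3x3) and "t" (3): a world point X has camera coordinates R X + t. Camera axes: x right, y down, z forward; pixel columns grow to the right and rows downward; lengths in mm; the calibration is good to about 2 mm. A picture is of the moment at which its call begins. There is no depth.
- close_job(): hands the job in, once; it reports no verdict.
The state is a dict: "clock": time; "joint_pos": joint angles; "joint_vel": joint speeds; "joint_efforts": joint torques, N m; "tool_pos": TCP position; "tool_rot": TCP orientation; "wrist_force": force on the tool from outside, world axes, zero at the start; "moment": the same for the moment, N m; "finger_gap": finger opening in mm.
Only numpy, scipy, OpenCV 4.12 (cv2) and the standard library are available. Lean on these libraries where they do the work, as an engineer would, in place of code of your own. Each camera call takes 0.05 s, during which the arm holds its last target.

## Working session

There is one attempt and no reset: what is moved stays moved. The work goes in short steps, Python scripts to look and compute and a tool call to move; the robot and the scene stay as the last step left them, time stands still between calls to the robot, and variables do not carry over. Pictures are saved under pics/ and viewed, and the job is handed in when it is done.

Besides the shell and the picture viewer there is one more tool, called as a command line: name --argument value ..., lists and objects as JSON in quotes. drive_tool: Moves the arm, as the interface text tells. Scaled input: -1 to 1 covers 250 mm each way for a shift and 360 degrees each way for a turn. Its arguments: {"type":"object","properties":{"hand":{"type":"array","items":{"type":"number"}},"translation":{"type":"array","items":{"type":"array","items":{"type":"number"}}},"turn":{"type":"array","items":{"type":"array","items":{"type":"number"}}},"squeeze":{"type":"number"}},"required":["hand","translation","turn"]}

```bash
mkdir -p pics; python3 - <<'E'
from cell import *
import cv2,numpy as np
s=get_state();print(s)
for n in ["scene","top","wrist"]:
    c=capture(n);cv2.imwrite(f"pics/{n}0.png",c["image"][:,:,::-1]);print(n,{k:v for k,v in c.items() if k!="image"})
E
```

```text
{'clock': 0.0, 'joint_pos': array([ 9.64609147e-01,  3.13440468e-01,  1.49843883e+00, -1.58645916e-05,
        1.33098816e+00, -2.23376428e-01]), 'joint_vel': array([-0.00102065, -0.0014343 , -0.00233457, -0.00030896,  0.00265416,
        0.00113194]), 'joint_efforts': array([ 5.00823899e-04, -4.02210796e+01, -2.52268875e+01,  6.95061008e-02,
        3.52725852e-02, -9.99256281e-05]), 'tool_pos': array([195.98007074, 486.81688114, 263.16526717]), 'tool_rot': array([-2.49816233e-04,  1.90236900e-01,  9.81738008e-01, -5.86458322e-04]), 'wrist_force': array([-0.70486069,  0.72891032,  0.53508932]), 'moment': array([ 0.00246409, -0.04508468, -0.02307815]), 'finger_gap': 88.36911836513171}
scene {'vertical_fov': 48.040926509248294, 'cx': 272.9566007266936, 'cy': 211.40114716050388, 'k1': 0.03329180419949993, 'R': array([[-0.23225784,  0.97246405,  0.01923453],
       [ 0.68590591,  0.1777749 , -0.70564096],
       [-0.68962988, -0.15069757, -0.70830845]]), 't': array([ 119.30610795, -274.45162229, 1389.37674104])}
top {'vertical_fov': 56.390724050715924, 'cx': 282.66723438861, 'cy': 208.8812220700299, 'k1': -0.01965995473344385, 'R': array([[-0.00913983, -0.99976092, -0.01986364],
       [-0.99871971,  0.01011507, -0.04956441],
       [ 0.04975348,  0.0193852 , -0.99857339]]), 't': array([ 14.07916532, 536.18720495, 906.60864537])}
wrist {'vertical_fov': 59.35786837419044, 'cx': 280.71683938323866, 'cy': 214.76789844908572, 'k1': -0.09918780842152634, 'R': array([[ 0.37304361,  0.92781232, -0.00166214],
       [ 0.88030995, -0.35337742,  0.31651033],
       [ 0.29307482, -0.11953535, -0.94858761]]), 't': array([-524.79963286,  -43.8069826 ,  390.78791359])}
```

View pics/scene0.png

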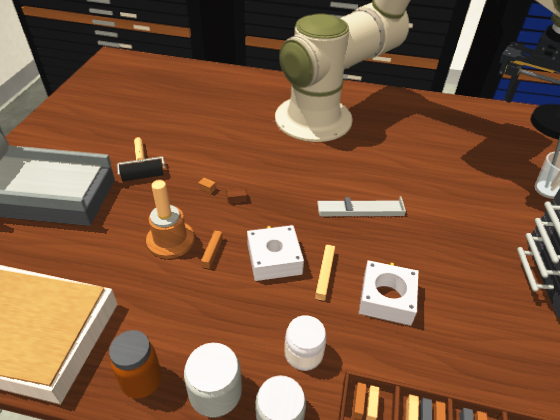

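View pics/top0.png

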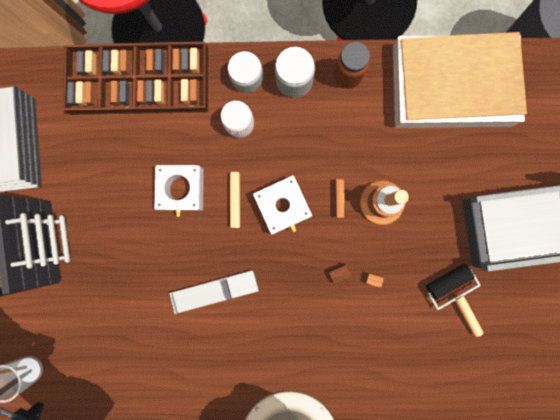

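View pics/wrist0.png

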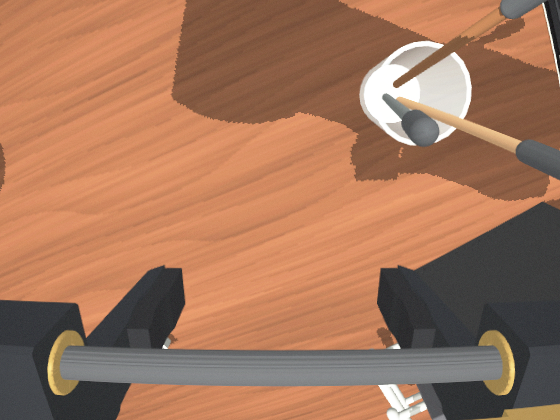

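The scene and top views show the wide-bore block at top px (178,188), with its nipple at (178,213) facing the robot. The narrow block is at (283,205), and the rest with the tool is at (385,203). Next I'll measure these.

```bash
cat > h.py <<'E'
import numpy as np,cv2
def cam(c):
    f=210/np.tan(np.radians(c["vertical_fov"])/2)
    return f
def ray(c,uv):
    f=cam(c);uv=np.atleast_2d(np.asarray(uv,float))
    d=np.c_[(uv[:,0]-c["cx"])/f,(uv[:,1]-c["cy"])/f]
    p=d.copy()
    for _ in range(20): p=d/(1+c["k1"]*(p**2).sum(1,keepdims=True))
    v=np.c_[p,np.ones(len(p))]@c["R"]
    o=-c["R"].T@c["t"]
    return o,v
def onz(c,uv,z):
    o,v=ray(c,uv);return o+v*((z-o[2])/v[:,2])[:,None]
def proj(c,X):
    p=np.atleast_2d(X)@c["R"].T+c["t"];p=p[:,:2]/p[:,2:]
    p=p*(1+c["k1"]*(p**2).sum(1,keepdims=True));return p*cam(c)+[c["cx"],c["cy"]]
def crop(im,x,y,w,h,s,name):
    cv2.imwrite(name,cv2.resize(im[y:y+h,x:x+w,::-1],None,fx=s,fy=s,interpolation=cv2.INTER_CUBIC))
E
python3 - <<'E'
from cell import *
from h import *
import pickle
t=capture("top");s=capture("scene");pickle.dump((t,s),open("c0.pkl","wb"))
crop(t["image"],145,155,80,70,7,"pics/t_blk.png")
crop(t["image"],350,165,75,70,7,"pics/t_rest.png")
crop(s["image"],340,240,100,90,6,"pics/s_blk.png")
crop(s["image"],130,165,80,100,6,"pics/s_rest.png")
E
```

```text
(no output)
```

View pics/t_blk.png

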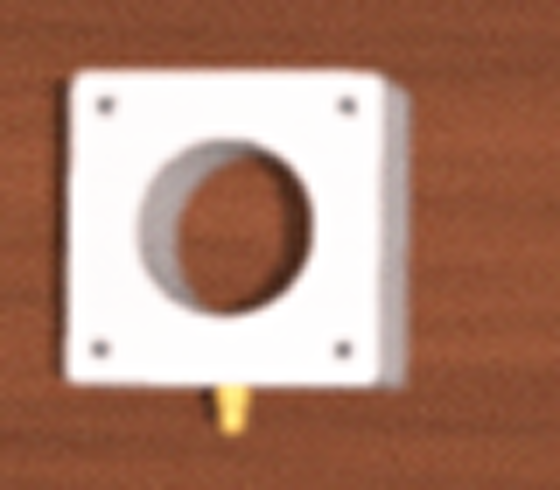

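View pics/t_rest.png

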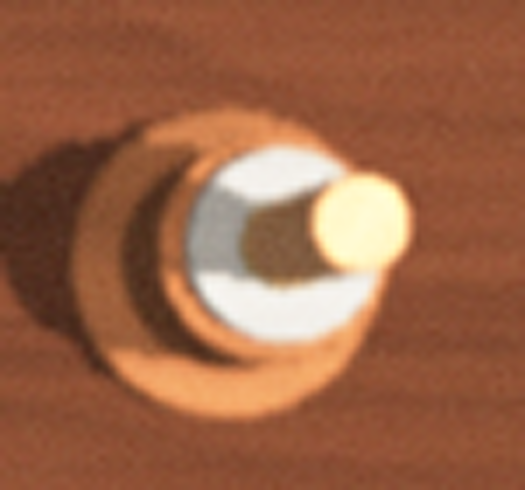

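View pics/s_blk.png

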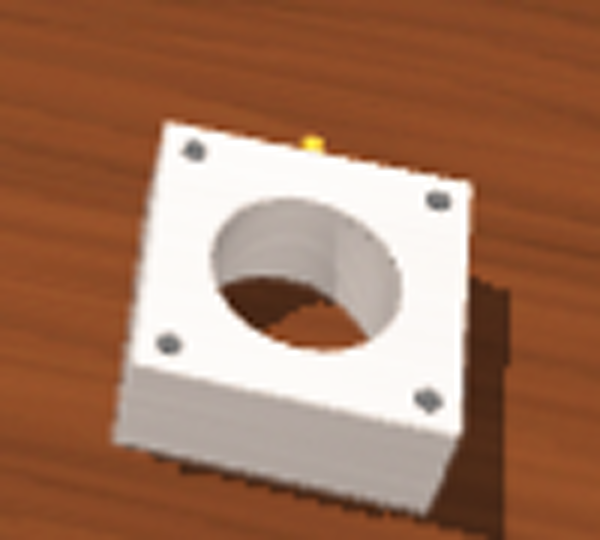

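View pics/s_rest.png

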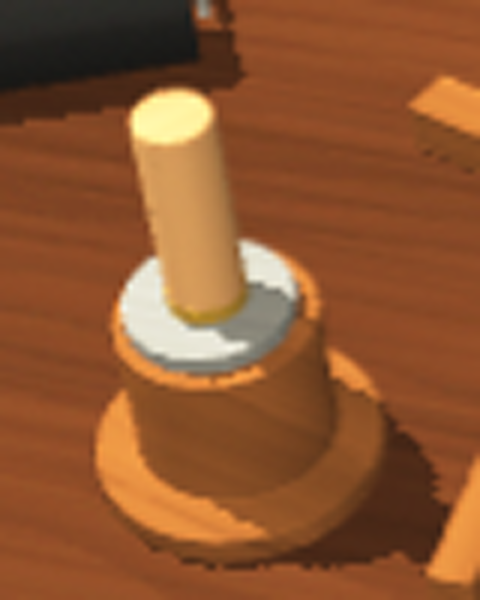

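The crops show the block's top face, four screws and bore clearly, with the nipple at top px (178,213). They also show the handle's top disc, the collar and the foot. Now I'll compute positions.

```bash
cat > m.py <<'E'
from h import *
import pickle
t,s=pickle.load(open("c0.pkl","rb"))
def circ(p):
    A=np.c_[2*p[:,:2],np.ones(len(p))];x=np.linalg.lstsq(A,(p[:,:2]**2).sum(1),rcond=None)[0]
    return x[:2],np.sqrt(x[2]+x[0]**2+x[1]**2)
S=6
for n,c,(x,y,w,h),th in [("top",t,(145,155,80,70),225),("scene",s,(340,240,100,90),225)]:
    g=c["image"][y:y+h,x:x+w].min(2);g=cv2.resize(g,None,fx=S,fy=S,interpolation=cv2.INTER_CUBIC)
    m=(g>th).astype(np.uint8)*255;cv2.imwrite(f"pics/m_{n}.png",m)
    cs,hi=cv2.findContours(m,cv2.RETR_CCOMP,cv2.CHAIN_APPROX_NONE)
    for k,q in enumerate(cs):
        a=cv2.contourArea(q)
        if a<60: continue
        uv=(q[:,0]+.5)/S-.5+[x,y];P=onz(c,uv,45)
        if hi[0][k][3]<0:
            b=cv2.minAreaRect(P[:,:2].astype(np.float32));print(n,"outer",b)
        else: print(n,"hole",a,*circ(P))
for n,c,(x,y,w,h) in [("top",t,(350,165,75,70)),("scene",s,(130,165,80,100))]:
    im=cv2.resize(c["image"][y:y+h,x:x+w],None,fx=S,fy=S,interpolation=cv2.INTER_CUBIC)
    i=im.astype(int);r,gg,b=i[...,0],i[...,1],i[...,2]
    top=((r>225)&(gg>190)&(r-b>40)).astype(np.uint8)*255
    cs,_=cv2.findContours(top,cv2.RETR_EXTERNAL,cv2.CHAIN_APPROX_NONE);q=max(cs,key=cv2.contourArea)
    uv=(q[:,0]+.5)/S-.5+[x,y];print(n,"handletop",*circ(onz(c,uv,170)), cv2.minEnclosingCircle(onz(c,uv,170)[:,:2].astype(np.float32)))
    col=((abs(r-b)<35)&(r>100)).astype(np.uint8)*255
    cs,_=cv2.findContours(col,cv2.RETR_EXTERNAL,cv2.CHAIN_APPROX_NONE);q=max(cs,key=cv2.contourArea)
    uv=(q[:,0]+.5)/S-.5+[x,y];print(n,"collar",cv2.minEnclosingCircle(onz(c,uv,83)[:,:2].astype(np.float32)))
    hsv=((r-b>70)&(r>170)).astype(np.uint8)*255
    cv2.imwrite(f"pics/f_{n}.png",hsv)
    cs,_=cv2.findContours(hsv,cv2.RETR_EXTERNAL,cv2.CHAIN_APPROX_NONE);q=max(cs,key=cv2.contourArea)
    uv=(q[:,0]+.5)/S-.5+[x,y];print(n,"wood", cv2.minEnclosingCircle(onz(c,uv,10)[:,:2].astype(np.float32)))
print("nip",onz(t,[[177.7,216.2]],22), onz(s,[[340+312/6-.5,240+137/6]],25))
E
python3 m.py
```

```text
top outer ((587.062255859375, 250.47784423828125), (101.38240814208984, 100.68751525878906), 89.42060852050781)
top hole 321.5 [546.77676098 211.62380889] 3.8634127588553273
top hole 347.5 [547.93041908 291.59734342] 4.047130546910724
top hole 19975.0 [587.11631826 250.27190477] 30.62687874706296
top hole 351.0 [626.79981086 210.40568656] 4.081594904021038
top hole 352.5 [628.03315387 290.33388149] 4.097474491381316
scene outer ((588.21630859375, 250.53111267089844), (99.92027282714844, 99.52836608886719), 89.3133773803711)
scene hole 800.0 [628.33629578 290.50564227] 5.408780575929382
scene hole 693.5 [627.37350701 210.47068414] 5.13936493383497
scene hole 24195.5 [589.08009245 250.58536341] 31.246175176213086
scene hole 634.0 [548.47549997 291.46416073] 5.271613652742349
scene hole 620.5 [547.46006072 211.48007286] 5.3816039300096365
top handletop [ 544.73160913 -207.48972808] 24.731099152159906 ((544.1571655273438, -209.5821075439453), 29.48288917541504)
top collar ((550.4193115234375, -224.47262573242188), 29.800260543823242)
top wood ((548.5341796875, -233.37744140625), 57.482791900634766)
scene handletop [ 555.89539936 -223.52999622] 12.58198868464308 ((556.04541015625, -223.88507080078125), 13.199047088623047)
scene collar ((556.2382202148438, -224.1220245361328), 32.12015914916992)
scene wood ((440.28741455078125, -295.0001220703125), 68.60990905761719)
nip [[521.21024649 254.60993045  22.        ]] [[515.68553899 252.35962077  25.        ]]
```

```bash
python3 - <<'E'
from m import *
print("----")
cv=lambda x,y,x0,y0,k:[[x0+(x+.5)/k-.5,y0+(y+.5)/k-.5]]
print(onz(t,cv(286,245,350,165,7),83),onz(t,cv(361.5,222,350,165,7),170),"foot",onz(t,cv(228,263,350,165,7),10))
print(onz(s,cv(209,306,130,165,6),83),onz(s,cv(173,116,130,165,6),170))
E
```

```text
top outer ((587.062255859375, 250.47784423828125), (101.38240814208984, 100.68751525878906), 89.42060852050781)
top hole 321.5 [546.77676098 211.62380889] 3.8634127588553273
top hole 347.5 [547.93041908 291.59734342] 4.047130546910724
top hole 19975.0 [587.11631826 250.27190477] 30.62687874706296
top hole 351.0 [626.79981086 210.40568656] 4.081594904021038
top hole 352.5 [628.03315387 290.33388149] 4.097474491381316
scene outer ((588.21630859375, 250.53111267089844), (99.92027282714844, 99.52836608886719), 89.3133773803711)
scene hole 800.0 [628.33629578 290.50564227] 5.408780575929382
scene hole 693.5 [627.37350701 210.47068414] 5.13936493383497
scene hole 24195.5 [589.08009245 250.58536341] 31.246175176213086
scene hole 634.0 [548.47549997 291.46416073] 5.271613652742349
scene hole 620.5 [547.46006072 211.48007286] 5.3816039300096365
top handletop [ 544.73160913 -207.48972808] 24.731099152159906 ((544.1571655273438, -209.5821075439453), 29.48288917541504)
top collar ((550.4193115234375, -224.47262573242188), 29.800260543823242)
top wood ((548.5341796875, -233.37744140625), 57.482791900634766)
scene handletop [ 555.89539936 -223.52999622] 12.58198868464308 ((556.04541015625, -223.88507080078125), 13.199047088623047)
scene collar ((556.2382202148438, -224.1220245361328), 32.12015914916992)
scene wood ((440.28741455078125, -295.0001220703125), 68.60990905761719)
nip [[521.21024649 254.60993045  22.        ]] [[515.68553899 252.35962077  25.        ]]
----
[[ 550.64709266 -225.94181402   83.        ]] [[ 550.6709978  -224.77048223  170.        ]] foot [[ 549.95886715 -225.0300469    10.        ]]
[[ 556.09021611 -223.40898842   83.        ]] [[ 554.7569847  -223.03593195  170.        ]]
```

View pics/f_top.png

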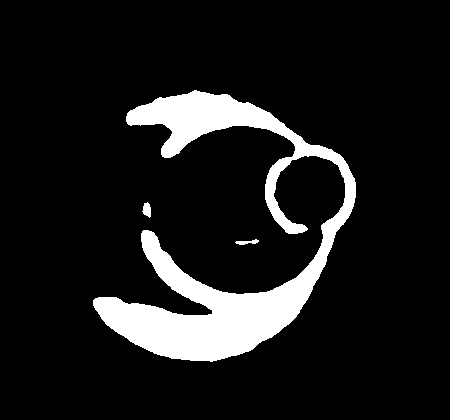

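drive_tool --hand '[100, 100, 100, 100, 100, 100, 100, 100]' --translation '[[-0.1, -0.06, 0], [-0.25, -0.15, 0], [-0.45, -0.28, 0], [-0.65, -0.4, 0], [-0.8, -0.5, 0], [-0.925, -0.57, 0], [-0.975, -0.6, 0], [-0.975, -0.6, 0]]' --turn '[[0, 0, -0.01], [0, 0, -0.02], [0, 0, -0.03], [0, 0, -0.04], [0, 0, -0.05], [0, 0, -0.061], [0, 0, -0.061], [0, 0, -0.061]]'

```text
clock: 1.25
tool_pos: [366.2, 256.8, 263.6]
tool_rot: [-0.0, 0.001, 1.0, 0.0]
wrist_force: [-0.4, 0.9, 1.1]
finger_gap: 88.3
```

drive_tool --hand '[100, 100, 100, 100, 100]' --translation '[[-0.12, 0, 0], [-0.3, 0, 0], [-0.45, 0, 0], [-0.5, 0, 0], [-0.5, 0, 0]]' --turn '[[0, 0, 0], [0, 0, 0], [0, 0, 0], [0, 0, 0], [0, 0, 0]]'

```text
clock: 1.88
tool_pos: [490.5, 257.6, 263.4]
tool_rot: [-0.0, -0.0, 1.0, -0.0]
wrist_force: [0.5, 1.2, -0.2]
finger_gap: 88.1
```

```bash
python3 - <<'E'
from cell import *
from h import *
import pickle
c=capture("wrist");pickle.dump(c,open("cw.pkl","wb"));print(-c["R"].T@c["t"],get_state()["tool_pos"],proj(c,[587.6,250.6,45]))
cv2.imwrite("pics/w1.png",c["image"][:,:,::-1])
E
```

```text
[408.3728665  257.8784715  383.88666448] [490.10341373 257.58139042 263.62423898] [[273.56365431 276.07311427]]
```

View pics/w1.png

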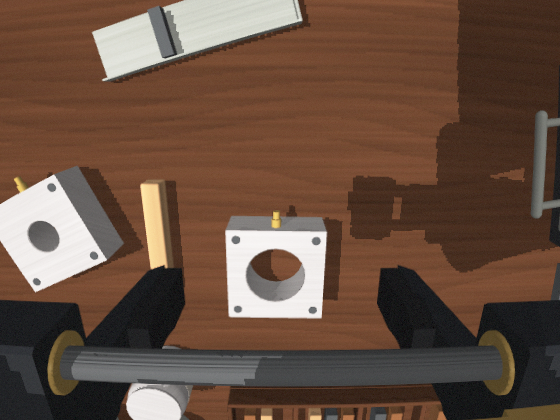

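The wrist view shows the wide block with its bore at about (275,275), its nipple at (276,219), and all four screws visible. I'll measure the bore from this picture too.

```bash
python3 - <<'E'
from h import *
import pickle
c=pickle.load(open("cw.pkl","rb"))
S=6;x,y,w,h=215,205,125,125
g=cv2.resize(c["image"][y:y+h,x:x+w],None,fx=S,fy=S,interpolation=cv2.INTER_CUBIC).min(2)
for th in (150,180,195,210):
    cs,hi=cv2.findContours((g>th).astype(np.uint8)*255,cv2.RETR_CCOMP,cv2.CHAIN_APPROX_NONE)
    for k,q in enumerate(cs):
        a=cv2.contourArea(q)
        if a<500: continue
        P=onz(c,(q[:,0]+.5)/S-.5+[x,y],45)[:,:2].astype(np.float32)
        print(th,hi[0][k][3]<0,a,cv2.minAreaRect(P),cv2.minEnclosingCircle(P))
E
```

```text
150 True 303989.5 ((587.2745361328125, 252.18365478515625), (100.4107666015625, 100.91380310058594), 89.25704193115234) ((587.15478515625, 252.399658203125), 70.18222045898438)
150 False 1532.5 ((628.0477294921875, 291.81207275390625), (8.772379875183105, 8.330672264099121), 89.80979919433594) ((627.9503784179688, 291.723876953125), 4.502475261688232)
150 False 1424.0 ((627.02978515625, 211.83851623535156), (8.0243501663208, 8.36535930633545), 87.42979431152344) ((627.0009155273438, 211.79124450683594), 4.302032947540283)
150 False 84154.5 ((586.6561279296875, 251.93115234375), (60.160438537597656, 60.43037033081055), 5.831565856933594) ((586.8809814453125, 252.15338134765625), 30.63335609436035)
150 False 1863.0 ((548.171875, 292.7857971191406), (8.500541687011719, 8.38502311706543), 44.005088806152344) ((548.1685180664062, 292.8397216796875), 4.3676934242248535)
150 False 1829.5 ((547.15625, 212.8450927734375), (8.220576286315918, 8.50965690612793), 84.19408416748047) ((547.1927490234375, 213.06765747070312), 4.419181823730469)
180 True 300255.5 ((587.3246459960938, 252.21115112304
[... 2440 characters left out ...]
2071.5 ((627.2149047851562, 211.82557678222656), (9.47293758392334, 10.085426330566406), 87.89164733886719) ((627.1007690429688, 211.8898162841797), 5.2397332191467285)
210 False 91390.5 ((586.895263671875, 251.8743896484375), (61.657352447509766, 62.30094528198242), 50.545677185058594) ((587.1683349609375, 252.0831298828125), 31.543054580688477)
210 False 2528.0 ((548.0838623046875, 292.78460693359375), (9.859404563903809, 9.695883750915527), 43.65704345703125) ((548.1082763671875, 292.7468566894531), 5.059024810791016)
210 False 2455.5 ((546.9302368164062, 212.65464782714844), (9.46177864074707, 9.875843048095703), 87.99898529052734) ((547.0902709960938, 212.9013671875), 5.128222465515137)
```

drive_tool --hand '[100, 100, 100, 100, 100, 100]' --translation '[[0.02, -0.1, 0], [0.04, -0.3, 0], [0.06, -0.5, 0], [0.07, -0.7, 0], [0.07, -0.88, 0], [0.07, -0.96, 0]]' --turn '[[0, 0, 0], [0, 0, 0], [0, 0, 0], [0, 0, 0], [0, 0, 0], [0, 0, 0]]'

```text
clock: 2.68
tool_pos: [472.7, 15.9, 264.2]
tool_rot: [0.0, 0.0, 1.0, -0.0]
wrist_force: [0.2, 0.2, 0.2]
finger_gap: 88.1
```

drive_tool --hand '[100, 100, 100, 100, 100, 100, 100]' --translation '[[0.02, -0.1, 0], [0.04, -0.3, 0], [0.06, -0.5, 0], [0.07, -0.7, 0], [0.07, -0.88, 0], [0.07, -0.96, 0], [0.07, -0.96, 0]]' --turn '[[0, 0, 0], [0, 0, 0], [0, 0, 0], [0, 0, 0], [0, 0, 0], [0, 0, 0], [0, 0, 0]]'

```text
clock: 3.55
tool_pos: [456.2, -222.7, 263.7]
tool_rot: [-0.0, 0.0, 1.0, 0.0]
wrist_force: [0.6, 0.8, -0.9]
finger_gap: 88.3
```

```bash
python3 - <<'E'
from cell import *
from h import *
import pickle
c=capture("wrist");pickle.dump(c,open("cr.pkl","wb"));s=get_state();print(s["tool_pos"],s["joint_pos"],proj(c,[[553,-224,83],[553,-224,170]]))
cv2.imwrite("pics/w2.png",c["image"][:,:,::-1])
E
```

```text
[ 456.32828096 -221.94275815  263.77780934] [-6.84081568e-01  2.74270432e-01  1.54922452e+00  3.53593106e-04
  1.31848065e+00 -2.25577081e+00] [[278.9951616  294.61484235]
 [278.46532716 357.30404801]]
```

View pics/w2.png

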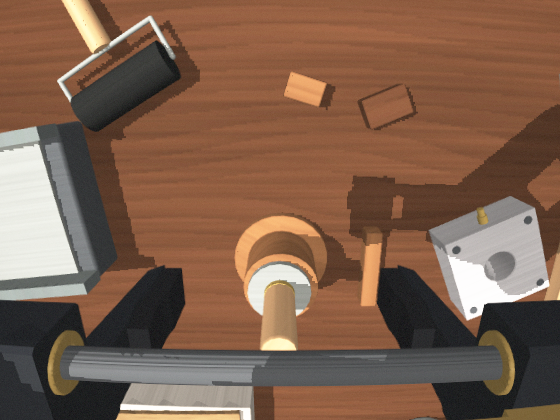

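The wrist view shows the collar around (280,289), the handle running from it to (278,350), and the foot at (281,255). I'll refine the rest position from this.

```bash
python3 - <<'E'
from h import *
import pickle
c=pickle.load(open("cr.pkl","rb"))
crop(c["image"],225,205,115,150,5,"pics/w2c.png")
E
```

```text
(no output)
```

View pics/w2c.png

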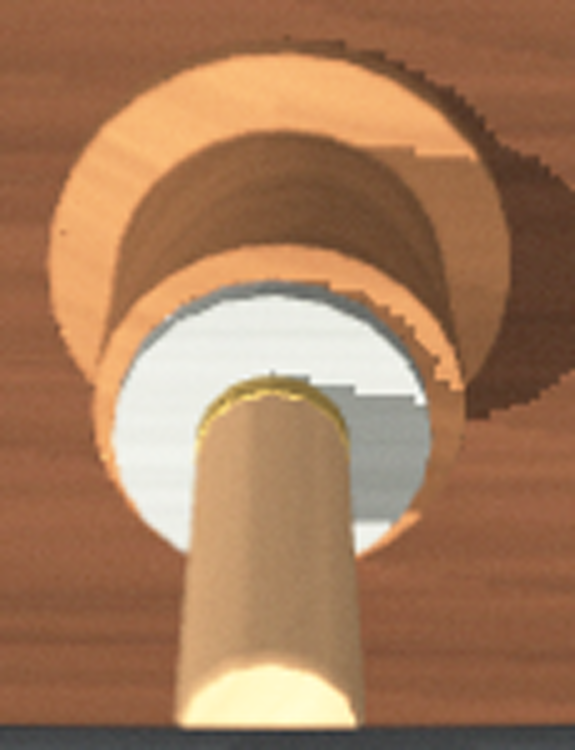

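```bash
python3 - <<'E'
from h import *
import pickle
c=pickle.load(open("cr.pkl","rb"))
def circ(p):
    A=np.c_[2*p[:,:2],np.ones(len(p))];x=np.linalg.lstsq(A,(p[:,:2]**2).sum(1),rcond=None)[0]
    return x[:2],np.sqrt(x[2]+x[0]**2+x[1]**2)
f=lambda q:(np.array(q)+.5)/5-.5+[225,205]
def known(q,z,r):
    P=onz(c,f(q),z)[:,:2]
    from scipy.optimize import least_squares
    return least_squares(lambda m:np.hypot(*(P-m).T)-r,P.mean(0)).x
col=[(271,295),(113,430),(430,435),(170,340),(375,335),(187,552)]
rim=[(280,243),(95,415),(465,410),(110,350),(452,350),(390,275)]
foot=[(275,53),(50,240),(510,255),(90,130),(470,150)]
htop=[(272,662),(182,715),(355,715),(215,680),(330,680)]
for n,q,z,r in [("col",col,83,30),("rim",rim,75,36),("foot",foot,14,52),("htop",htop,170,14)]: print(n,circ(onz(c,f(q),z)),known(q,z,r))
E
```

```text
col (array([ 551.15368888, -223.86749974]), np.float64(29.314147050370845)) [ 551.66845726 -223.65236227]
rim (array([ 549.44652957, -222.41696742]), np.float64(35.01744034459745)) [ 550.7870869  -222.38905363]
foot (array([ 548.68002425, -223.25759181]), np.float64(51.113788606543224)) [ 549.93695678 -223.30017535]
htop (array([ 548.1708053 , -223.92267228]), np.float64(12.766508500841452)) [ 549.82116383 -223.92499436]
```

drive_tool --hand '[100, 100, 100, 100, 100, 100, 100, 100, 100, 100]' --translation '[[-0.15, -0.003, 0], [-0.3, -0.003, 0], [-0.384, -0.003, 0], [-0.384, -0.003, 0.02], [-0.384, -0.003, 0.1], [-0.384, -0.003, 0.22], [-0.384, -0.003, 0.34], [-0.384, -0.003, 0.44], [-0.384, -0.003, 0.49], [-0.384, -0.003, 0.49]]' --turn '[[0, 0, 0], [0, 0, 0], [0, 0, 0], [0, 0, 0], [0, 0, 0], [0, 0, 0], [0, 0, 0], [0, 0, 0], [0, 0, 0], [0, 0, 0]]'

```text
clock: 4.85
tool_pos: [552.0, -223.3, 141.1]
tool_rot: [-0.0, -0.0, 1.0, 0.0]
wrist_force: [-0.6, -1.6, 0.1]
finger_gap: 88.0
```

```bash
python3 - <<'E'
from cell import *
from h import *
s=get_state();print(s["tool_pos"],s["wrist_force"],s["joint_pos"])
c=capture("scene");crop(c["image"],100,90,130,170,4,"pics/s3.png")
c=capture("wrist");cv2.imwrite("pics/w3.png",c["image"][:,:,::-1])
E
```

```text
[ 551.95734378 -223.32559363  141.14239886] [-0.58629028 -1.61336681  0.06545139] [-5.81044664e-01  5.80971070e-01  1.42859303e+00 -3.75424570e-05
  1.13294739e+00 -2.15261965e+00]
```

View pics/s3.png

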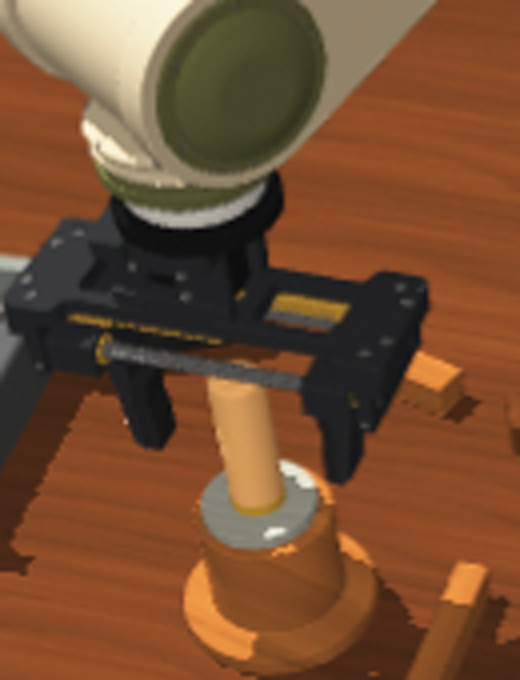

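View pics/w3.png

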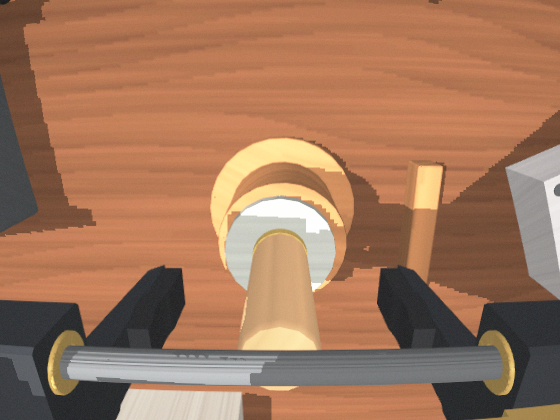

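Both views show the handle centred between the open fingers, at about x=280 in the wrist view. Now I'll close the gripper.

drive_tool --hand '[10, 10, 10, 10, 10, 10, 10, 10, 10, 10]' --translation '[[0, 0, 0], [0, 0, 0], [0, 0, 0], [0, 0, 0], [0, 0, 0], [0, 0, 0], [0, 0, 0], [0, 0, 0], [0, 0, 0], [0, 0, 0]]' --turn '[[0, 0, 0], [0, 0, 0], [0, 0, 0], [0, 0, 0], [0, 0, 0], [0, 0, 0], [0, 0, 0], [0, 0, 0], [0, 0, 0], [0, 0, 0]]' --squeeze 40

```text
clock: 6.2
tool_pos: [552.4, -223.8, 141.2]
tool_rot: [-0.0, -0.0, 1.0, -0.0]
wrist_force: [-0.0, -0.1, -1.7]
finger_gap: 27.3
```

drive_tool --hand '[10, 10, 10, 10, 10, 10, 10, 10]' --translation '[[0, 0, -0.01], [0, 0, -0.04], [0, 0, -0.1], [0, 0, -0.18], [0, 0, -0.26], [0, 0, -0.33], [0, 0, -0.36], [0, 0, -0.36]]' --turn '[[0, 0, 0], [0, 0, 0], [0, 0, 0], [0, 0, 0], [0, 0, 0], [0, 0, 0], [0, 0, 0], [0, 0, 0]]'

```text
clock: 7.2
tool_pos: [552.5, -223.9, 231.7]
tool_rot: [0.0, -0.0, 1.0, -0.0]
wrist_force: [1.2, -0.2, -2.2]
finger_gap: 27.2
```

```bash
python3 - <<'E'
from cell import *
from h import *
import pickle
s=get_state();print(s["tool_pos"],s["wrist_force"],s["moment"],s["finger_gap"])
c=capture("scene");crop(c["image"],100,60,130,190,3,"pics/s4.png")
w=capture("wrist");cv2.imwrite("pics/w4.png",w["image"][:,:,::-1])
pickle.dump((c,w),open("c4.pkl","wb"))
E
```

```text
[ 552.48689997 -223.85711778  231.73609717] [ 1.20028861 -0.22504301 -2.17210071] [0.02509209 0.01156423 0.02613458] 27.159251916443026
```

View pics/s4.png

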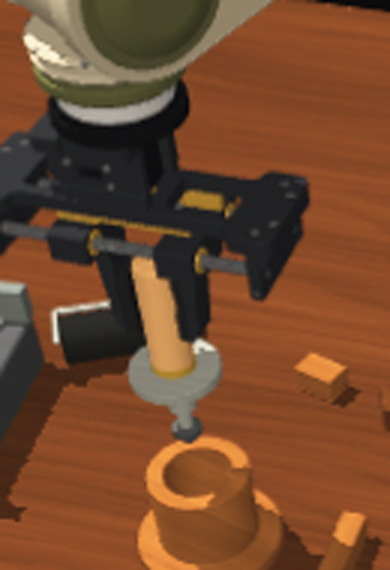

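View pics/w4.png

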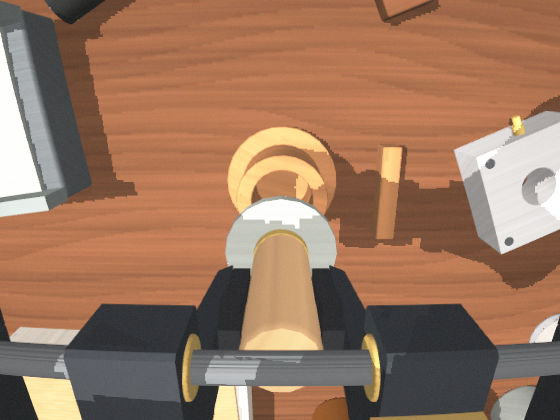

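The tool has lifted cleanly and hangs upright. In the wrist view its collar spans about 226–336 px. I'll check the tool axis against the TCP.

```bash
python3 - <<'E'
from h import *
import pickle
from scipy.optimize import least_squares
s,w=pickle.load(open("c4.pkl","rb"))
im=w["image"].astype(int);m=((im.max(2)-im.min(2)<40)&(im.max(2)>110)).astype(np.uint8)
m[:, :220]=0;m[:,342:]=0;m[:190]=0;m[292:]=0
cs,_=cv2.findContours(m*255,cv2.RETR_EXTERNAL,cv2.CHAIN_APPROX_NONE)
q=max(cs,key=cv2.contourArea)[:,0]
up=[];
for u in range(232,331,4):
    v=q[q[:,0]==u,1].min()-.5; up.append((u,v))
for z in (165.6,173.6):
    P=onz(w,up,z)[:,:2];r=least_squares(lambda a:np.hypot(*(P-a).T)-30,P.mean(0)-[-20,0],loss="soft_l1");print(z,r.x,np.round(r.fun,1))
crop(s["image"],135,170,50,80,8,"pics/s4c.png")
print(proj(s,[[552.4,-224,z] for z in (103.5,114,165.5,173.5)]))
E
```

```text
165.6 [ 551.73803378 -223.57263962] [-0.3  0.2 -0.3 -0.2 -0.3 -0.  -0.1  0.1  0.5 -0.1  0.1  0.4  0.3  0.3
  0.  -0.2 -0.2 -0.1 -0.3  0.2  0.3 -0.2 -0.4  0.1 -0.3]
173.6 [ 549.6915568  -223.54494367] [-0.9 -0.1 -0.6 -0.4 -0.3 -0.  -0.   0.2  0.6  0.1  0.2  0.5  0.5  0.5
  0.2 -0.  -0.1  0.  -0.2  0.2  0.2 -0.3 -0.6 -0.2 -0.8]
[[163.41118381 207.30229121]
 [162.65952903 203.6324385 ]
 [158.78954441 184.77274572]
 [158.15946158 181.7076641 ]]
```

View pics/s4c.png

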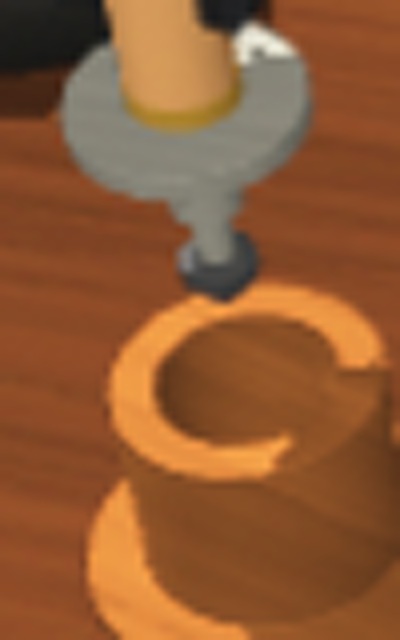

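drive_tool --hand '[10, 10, 10, 10, 10, 10, 10]' --translation '[[-0.01, 0.06, 0], [-0.02, 0.2, 0], [-0.04, 0.38, 0], [-0.05, 0.58, 0], [-0.06, 0.78, 0], [-0.07, 0.9, 0], [-0.07, 0.95, 0]]' --turn '[[0, 0, 0], [0, 0, 0], [0, 0, 0], [0, 0, 0], [0, 0, 0], [0, 0, 0], [0, 0, 0]]'

```text
clock: 8.18
tool_pos: [569.5, 15.8, 230.9]
tool_rot: [-0.0, -0.001, 1.0, 0.0]
wrist_force: [0.8, 0.4, -1.7]
finger_gap: 27.0
```

drive_tool --hand '[10, 10, 10, 10, 10, 10, 10, 10]' --translation '[[-0.01, 0.06, 0], [-0.02, 0.2, 0], [-0.04, 0.38, 0], [-0.05, 0.58, 0], [-0.06, 0.78, 0], [-0.07, 0.9, 0], [-0.07, 0.95, 0], [-0.07, 0.95, 0]]' --turn '[[0, 0, 0], [0, 0, 0], [0, 0, 0], [0, 0, 0], [0, 0, 0], [0, 0, 0], [0, 0, 0], [0, 0, 0]]'

```text
clock: 9.18
tool_pos: [587.3, 250.9, 231.0]
tool_rot: [-0.0, -0.0, 1.0, -0.0]
wrist_force: [0.6, -1.0, -2.1]
finger_gap: 27.0
```

```bash
python3 - <<'E'
from cell import *
from h import *
import pickle
s=get_state();print(s["tool_pos"],s["wrist_force"],s["joint_pos"])
c=capture("scene");crop(c["image"],340,190,100,140,5,"pics/s5.png")
w=capture("wrist");cv2.imwrite("pics/w5.png",w["image"][:,:,::-1])
pickle.dump((c,w),open("c5.pkl","wb"))
print(proj(c,[[587,251,103.5]]))
E
```

```text
[587.25459609 250.87430575 230.96344309] [ 0.57628757 -0.95661563 -2.09409452] [ 2.20682865e-01  5.91140649e-01  1.16577808e+00 -2.62585624e-04
  1.38508944e+00 -1.35053073e+00]
[[396.86561429 265.36976047]]
```

View pics/s5.png

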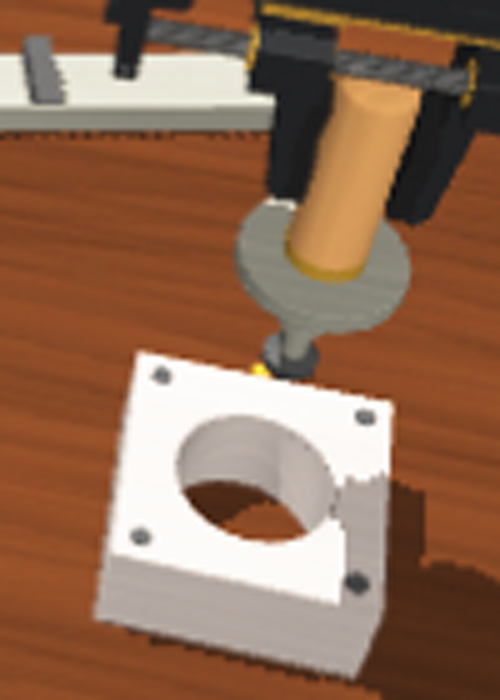

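View pics/w5.png

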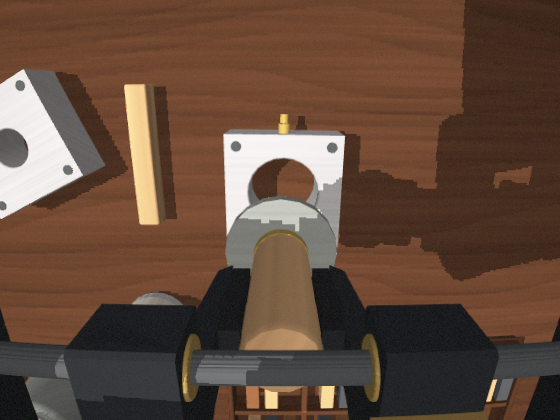

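In the scene view the tip is at (396.8,265.0), against a predicted (396.9,265.4), so the tool axis and TCP agree. Next I'll move to the nipple side and lower onto the rim.

drive_tool --hand '[10, 10, 10, 10, 10, 10, 10, 10, 10, 10, 10, 10, 10]' --translation '[[0.04, 0, 0], [0.08, 0, 0], [0.092, 0, 0], [0.092, 0, 0.02], [0.092, 0, 0.08], [0.092, 0, 0.15], [0.092, 0, 0.2], [0.092, 0, 0.23], [0.092, 0, 0.245], [0.092, 0, 0.255], [0.092, 0, 0.265], [0.092, 0, 0.277], [0.092, 0, 0.277]]' --turn '[[0, 0, 0], [0, 0, 0], [0, 0, 0], [0, 0, 0], [0, 0, 0], [0, 0, 0], [0, 0, 0], [0, 0, 0], [0, 0, 0], [0, 0, 0], [0, 0, 0], [0, 0, 0], [0, 0, 0]]'

```text
clock: 10.9
tool_pos: [564.5, 251.2, 162.3]
tool_rot: [0.001, -0.0, 1.0, 0.0]
wrist_force: [2.3, 0.7, 0.7]
finger_gap: 27.0
```

```bash
python3 - <<'E'
from cell import *
from h import *
s=get_state();print(s["tool_pos"],s["wrist_force"])
c=capture("scene");crop(c["image"],340,220,100,110,6,"pics/s6.png")
w=capture("wrist");cv2.imwrite("pics/w6.png",w["image"][:,:,::-1])
for i in range(3):
    capture("top");s=get_state();print(s["wrist_force"])
E
```

```text
[564.5001676  251.20451881 162.25050931] [2.26718946 0.69573921 0.6715183 ]
[1.59904743 0.31353734 0.95898646]
[1.95440699 0.27382051 0.3930257 ]
[ 1.96480533 -0.17278581  0.98518141]
```

View pics/s6.png

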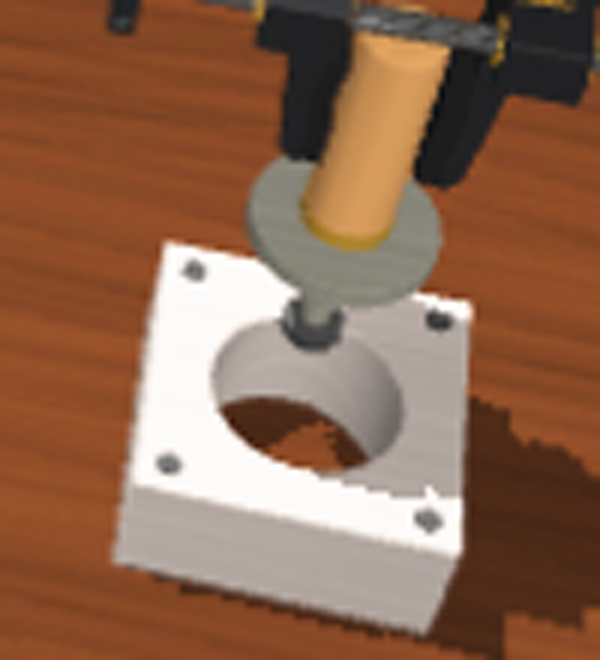

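View pics/w6.png

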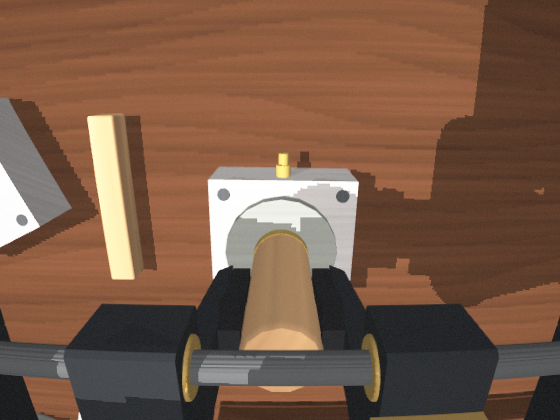

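The vertical force rose by 2.75 N, where a 5 mm spring press predicts 2.7 N. The scene view shows the cone on the nipple-side rim at crop (313,340), with the tool upright. Now I'll run the first quarter.

drive_tool --hand '[10, 10, 10, 10, 10, 10, 10, 10, 10, 10, 10, 10, 10, 10, 10, 10, 10, 10, 10, 10]' --translation '[[-0.0003, 0.0075, 0], [-0.0012, 0.015, 0], [-0.0027, 0.0224, 0], [-0.0047, 0.0297, 0], [-0.0073, 0.0367, 0], [-0.0105, 0.0436, 0], [-0.0142, 0.0502, 0], [-0.0183, 0.0564, 0], [-0.023, 0.0623, 0], [-0.0281, 0.0679, 0], [-0.0337, 0.073, 0], [-0.0396, 0.0777, 0], [-0.0458, 0.0819, 0], [-0.0524, 0.0855, 0], [-0.0593, 0.0887, 0], [-0.0663, 0.0913, 0], [-0.0736, 0.0933, 0], [-0.081, 0.0948, 0], [-0.0885, 0.0957, 0], [-0.096, 0.096, 0]]' --turn '[[0, 0, 0], [0, 0, 0], [0, 0, 0], [0, 0, 0], [0, 0, 0], [0, 0, 0], [0, 0, 0], [0, 0, 0], [0, 0, 0], [0, 0, 0], [0, 0, 0], [0, 0, 0], [0, 0, 0], [0, 0, 0], [0, 0, 0], [0, 0, 0], [0, 0, 0], [0, 0, 0], [0, 0, 0], [0, 0, 0]]'

```text
clock: 13.65
tool_pos: [588.1, 275.2, 161.8]
tool_rot: [-0.0, -0.0, 1.0, -0.0]
wrist_force: [-2.9, -3.6, 0.7]
finger_gap: 27.0
```

```bash
python3 - <<'E'
from cell import *
from h import *
s=get_state();print(s["tool_pos"],s["wrist_force"])
c=capture("scene");crop(c["image"],340,220,100,110,6,"pics/s7.png")
for i in range(2):
    capture("top");s=get_state();print(s["wrist_force"])
E
```

```text
[588.11786275 275.1598392  161.83118423] [-2.93919422 -3.55827921  0.68189037]
[-0.86748832 -2.58385404  1.09545862]
[-1.72743412 -2.42873195 -0.07199917]
```

View pics/s7.png

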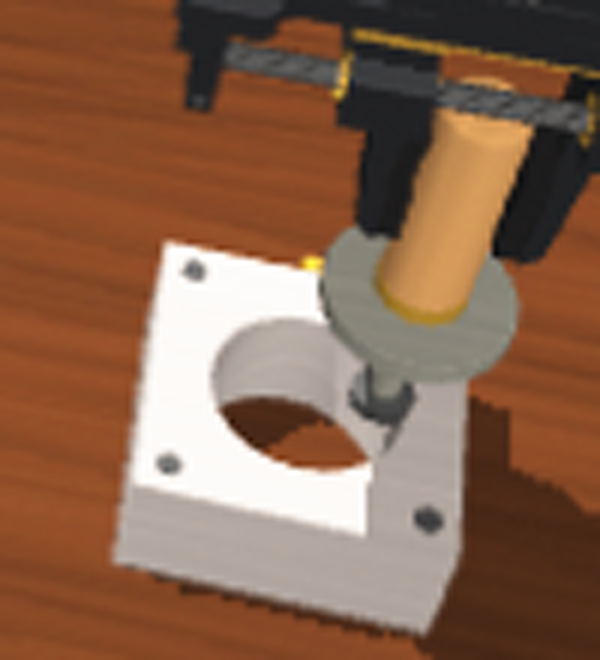

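The cone is bearing on the +y rim at crop (380,400), and the force is steady at about 2.7 N vertical. On to the second quarter.

drive_tool --hand '[10, 10, 10, 10, 10, 10, 10, 10, 10, 10, 10, 10, 10, 10, 10, 10, 10, 10, 10, 10]' --translation '[[-0.0075, -0.0003, 0], [-0.015, -0.0012, 0], [-0.0224, -0.0027, 0], [-0.0297, -0.0047, 0], [-0.0367, -0.0073, 0], [-0.0436, -0.0105, 0], [-0.0502, -0.0142, 0], [-0.0564, -0.0183, 0], [-0.0623, -0.023, 0], [-0.0679, -0.0281, 0], [-0.073, -0.0337, 0], [-0.0777, -0.0396, 0], [-0.0819, -0.0458, 0], [-0.0855, -0.0524, 0], [-0.0887, -0.0593, 0], [-0.0913, -0.0663, 0], [-0.0933, -0.0736, 0], [-0.0948, -0.081, 0], [-0.0957, -0.0885, 0], [-0.096, -0.096, 0]]' --turn '[[0, 0, 0], [0, 0, 0], [0, 0, 0], [0, 0, 0], [0, 0, 0], [0, 0, 0], [0, 0, 0], [0, 0, 0], [0, 0, 0], [0, 0, 0], [0, 0, 0], [0, 0, 0], [0, 0, 0], [0, 0, 0], [0, 0, 0], [0, 0, 0], [0, 0, 0], [0, 0, 0], [0, 0, 0], [0, 0, 0]]'

```text
clock: 16.3
tool_pos: [612.2, 251.2, 162.0]
tool_rot: [0.0, -0.0, 1.0, 0.0]
wrist_force: [-3.2, 2.7, -0.0]
finger_gap: 27.5
```

```bash
python3 - <<'E'
from cell import *
from h import *
s=get_state();print(s["tool_pos"],s["wrist_force"])
c=capture("scene");crop(c["image"],340,220,100,110,6,"pics/s8.png")
for i in range(2):
    capture("top");s=get_state();print(s["wrist_force"])
E
```

```text
[612.17767749 251.15438918 161.99336568] [-3.22925982  2.70113358 -0.04385855]
[-2.93399176  1.70019662 -0.6023546 ]
[-2.91422195  0.66656639  0.72767933]
```

View pics/s8.png

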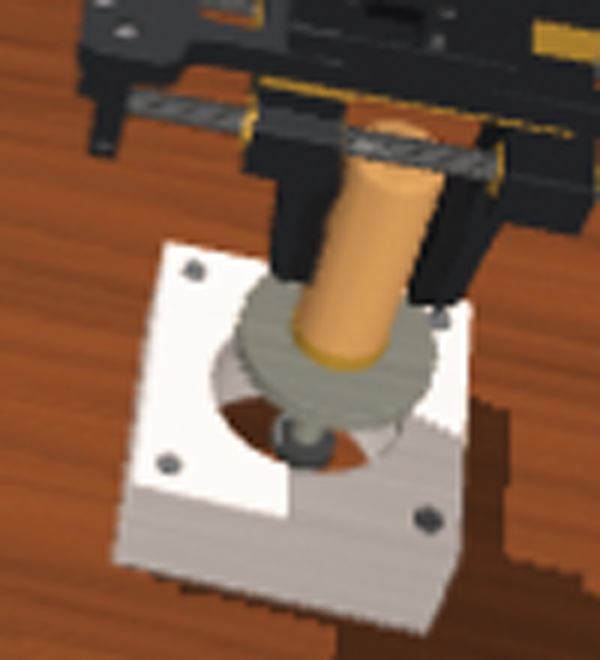

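The cone sits on the +x rim at crop (303,445), and Fx of about -3 N confirms contact. On to the third quarter.

drive_tool --hand '[10, 10, 10, 10, 10, 10, 10, 10, 10, 10, 10, 10, 10, 10, 10, 10, 10, 10, 10, 10]' --translation '[[0.0003, -0.0075, 0], [0.0012, -0.015, 0], [0.0027, -0.0224, 0], [0.0047, -0.0297, 0], [0.0073, -0.0367, 0], [0.0105, -0.0436, 0], [0.0142, -0.0502, 0], [0.0183, -0.0564, 0], [0.023, -0.0623, 0], [0.0281, -0.0679, 0], [0.0337, -0.073, 0], [0.0396, -0.0777, 0], [0.0458, -0.0819, 0], [0.0524, -0.0855, 0], [0.0593, -0.0887, 0], [0.0663, -0.0913, 0], [0.0736, -0.0933, 0], [0.081, -0.0948, 0], [0.0885, -0.0957, 0], [0.096, -0.096, 0]]' --turn '[[0, 0, 0], [0, 0, 0], [0, 0, 0], [0, 0, 0], [0, 0, 0], [0, 0, 0], [0, 0, 0], [0, 0, 0], [0, 0, 0], [0, 0, 0], [0, 0, 0], [0, 0, 0], [0, 0, 0], [0, 0, 0], [0, 0, 0], [0, 0, 0], [0, 0, 0], [0, 0, 0], [0, 0, 0], [0, 0, 0]]'

```text
clock: 18.95
tool_pos: [588.2, 227.1, 162.1]
tool_rot: [0.0, -0.0, 1.0, 0.0]
wrist_force: [1.8, 3.8, 1.1]
finger_gap: 27.2
```

```bash
python3 - <<'E'
from cell import *
from h import *
s=get_state();print(s["tool_pos"],s["wrist_force"])
c=capture("scene");crop(c["image"],340,220,100,110,6,"pics/s9.png")
for i in range(2):
    capture("top");s=get_state();print(s["wrist_force"])
E
```

```text
[588.22041662 227.13699251 162.07321034] [1.78986941 3.82709274 1.13043142]
[1.32736527 3.40937403 0.49928089]
[1.10966771 3.61545368 0.48200512]
```

View pics/s9.png

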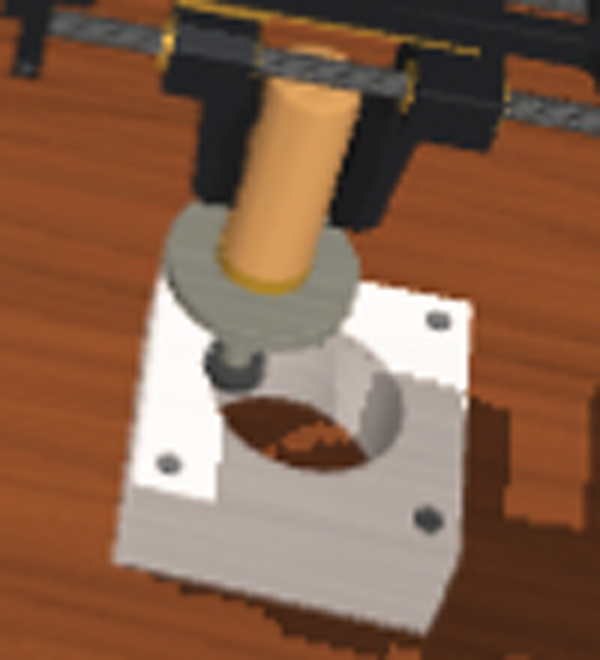

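The cone is on the -y rim at crop (235,365), and Fy of about +3.6 N shows contact. On to the last quarter.

drive_tool --hand '[10, 10, 10, 10, 10, 10, 10, 10, 10, 10, 10, 10, 10, 10, 10, 10, 10, 10, 10, 10]' --translation '[[0.0075, 0.0003, 0], [0.015, 0.0012, 0], [0.0224, 0.0027, 0], [0.0297, 0.0047, 0], [0.0367, 0.0073, 0], [0.0436, 0.0105, 0], [0.0502, 0.0142, 0], [0.0564, 0.0183, 0], [0.0623, 0.023, 0], [0.0679, 0.0281, 0], [0.073, 0.0337, 0], [0.0777, 0.0396, 0], [0.0819, 0.0458, 0], [0.0855, 0.0524, 0], [0.0887, 0.0593, 0], [0.0913, 0.0663, 0], [0.0933, 0.0736, 0], [0.0948, 0.081, 0], [0.0957, 0.0885, 0], [0.096, 0.096, 0]]' --turn '[[0, 0, 0], [0, 0, 0], [0, 0, 0], [0, 0, 0], [0, 0, 0], [0, 0, 0], [0, 0, 0], [0, 0, 0], [0, 0, 0], [0, 0, 0], [0, 0, 0], [0, 0, 0], [0, 0, 0], [0, 0, 0], [0, 0, 0], [0, 0, 0], [0, 0, 0], [0, 0, 0], [0, 0, 0], [0, 0, 0]]'

```text
clock: 21.6
tool_pos: [564.2, 251.1, 162.0]
tool_rot: [-0.0, -0.0, 1.0, -0.0]
wrist_force: [2.9, -2.6, 0.6]
finger_gap: 27.2
```

drive_tool --hand '[10, 10, 10, 10]' --translation '[[0, 0.0075, 0], [0, 0.0075, 0], [0, 0.0075, 0], [0, 0.0075, 0]]' --turn '[[0, 0, 0], [0, 0, 0], [0, 0, 0], [0, 0, 0]]'

```text
clock: 22.1
tool_pos: [564.2, 253.2, 162.0]
tool_rot: [0.0, -0.0, 1.0, 0.0]
wrist_force: [3.0, 0.9, 1.5]
finger_gap: 27.4
```

```bash
python3 - <<'E'
from cell import *
from h import *
s=get_state();print(s["tool_pos"],s["wrist_force"])
c=capture("scene");crop(c["image"],340,220,100,110,6,"pics/s10.png")
E
```

```text
[564.17211342 253.20059746 162.00964283] [3.04581366 0.93198018 1.47198881]
```

View pics/s10.png

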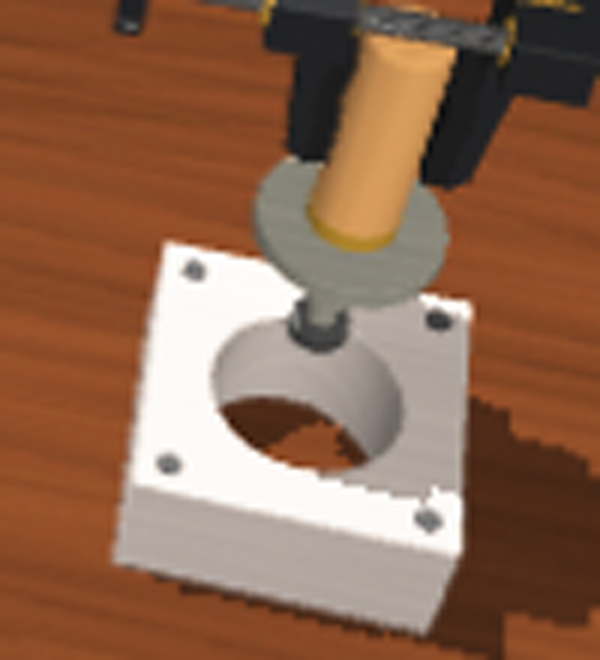

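The circle is closed, with the cone back on the nipple side at crop (320,340). Now I'll lift and return to the rest.

drive_tool --hand '[10, 10, 10, 10, 10, 10, 10]' --translation '[[0, 0, -0.02], [0, 0, -0.06], [0, 0, -0.12], [0, 0, -0.19], [0, 0, -0.25], [0, 0, -0.277], [0, 0, -0.277]]' --turn '[[0, 0, 0], [0, 0, 0], [0, 0, 0], [0, 0, 0], [0, 0, 0], [0, 0, 0], [0, 0, 0]]'

```text
clock: 23.02
tool_pos: [564.2, 253.1, 231.5]
tool_rot: [0.0, -0.0, 1.0, 0.0]
wrist_force: [-0.4, -0.6, -1.4]
finger_gap: 27.4
```

drive_tool --hand '[10, 10, 10, 10, 10, 10, 10]' --translation '[[0, -0.06, 0], [0.01, -0.2, 0], [0.01, -0.38, 0], [0.02, -0.58, 0], [0.02, -0.78, 0], [0.024, -0.9, 0], [0.024, -0.954, 0]]' --turn '[[0, 0, 0], [0, 0, 0], [0, 0, 0], [0, 0, 0], [0, 0, 0], [0, 0, 0], [0, 0, 0]]'

```text
clock: 23.9
tool_pos: [557.9, 12.6, 230.8]
tool_rot: [-0.0, 0.001, 1.0, 0.0]
wrist_force: [0.6, -0.5, -1.8]
finger_gap: 26.8
```

drive_tool --hand '[10, 10, 10, 10, 10, 10, 10, 10, 10]' --translation '[[0, -0.06, 0], [0.01, -0.2, 0], [0.01, -0.38, 0], [0.02, -0.58, 0], [0.02, -0.78, 0], [0.024, -0.9, 0], [0.024, -0.954, 0], [0.024, -0.954, 0], [0.024, -0.954, 0]]' --turn '[[0, 0, 0], [0, 0, 0], [0, 0, 0], [0, 0, 0], [0, 0, 0], [0, 0, 0], [0, 0, 0], [0, 0, 0], [0, 0, 0]]'

```text
clock: 25.02
tool_pos: [552.6, -222.7, 231.3]
tool_rot: [-0.0, -0.001, 1.0, 0.0]
wrist_force: [0.5, -0.5, -1.9]
finger_gap: 27.3
```

```bash
python3 - <<'E'
from cell import *
from h import *
s=get_state();print(s["tool_pos"],s["wrist_force"],s["clock"])
c=capture("scene");crop(c["image"],120,150,80,110,6,"pics/s11.png")
E
```

```text
[ 552.63695172 -222.67575997  231.26281979] [ 0.48459086 -0.48971339 -1.85427156] 25.025
```

View pics/s11.png

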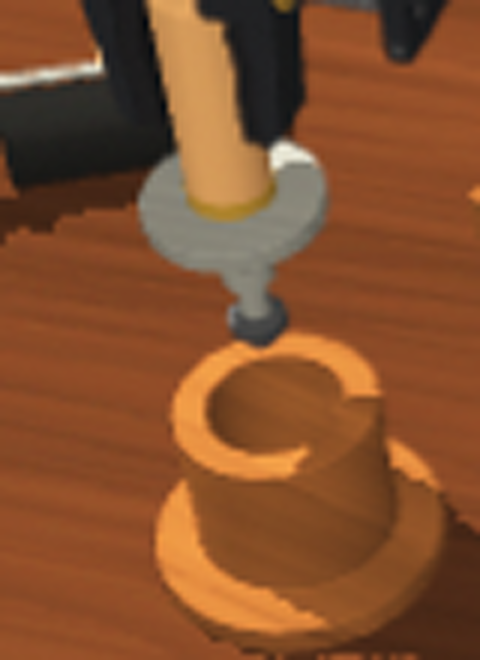

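The tool is upright and hanging over the well mouth. I'll lower it slowly.

drive_tool --hand '[10, 10, 10, 10, 10, 10, 10, 10, 10, 10, 10]' --translation '[[0, 0, 0.02], [0, 0, 0.06], [0, 0, 0.12], [0, 0, 0.19], [0, 0, 0.25], [0, 0, 0.3], [0, 0, 0.33], [0, 0, 0.345], [0, 0, 0.353], [0, 0, 0.358], [0, 0, 0.358]]' --turn '[[0, 0, 0], [0, 0, 0], [0, 0, 0], [0, 0, 0], [0, 0, 0], [0, 0, 0], [0, 0, 0], [0, 0, 0], [0, 0, 0], [0, 0, 0], [0, 0, 0]]'

```text
clock: 26.45
tool_pos: [552.5, -224.0, 141.9]
tool_rot: [0.0, -0.0, 1.0, -0.0]
wrist_force: [0.7, 0.7, -1.9]
finger_gap: 27.5
```

```bash
python3 - <<'E'
from cell import *
from h import *
s=get_state();print(s["tool_pos"],s["wrist_force"],s["clock"])
c=capture("scene");crop(c["image"],110,150,100,110,6,"pics/s12.png")
E
```

```text
[ 552.47876161 -223.99362173  141.87819243] [ 0.66487446  0.71832943 -1.92093192] 26.45
```

View pics/s12.png

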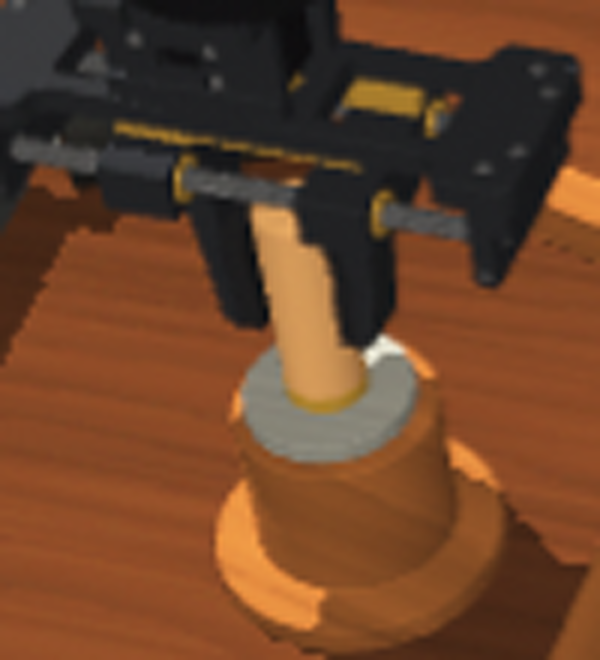

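drive_tool --hand '[10, 10, 10, 10]' --translation '[[0, 0, 0.001], [0, 0, 0.003], [0, 0, 0.003], [0, 0, 0.003]]' --turn '[[0, 0, 0], [0, 0, 0], [0, 0, 0], [0, 0, 0]]'

```text
clock: 27.0
tool_pos: [552.5, -224.0, 141.2]
tool_rot: [0.0, -0.0, 1.0, -0.0]
wrist_force: [-0.6, 0.2, -0.4]
finger_gap: 27.3
```

drive_tool --hand '[36, 40, 50, 70, 100, 100, 100, 100, 100, 100, 100]' --translation '[[0, 0, 0], [0, 0, 0], [0, 0, 0], [0, 0, 0], [0, 0, 0], [0, 0, 0], [0, 0, 0], [0, 0, 0], [0, 0, 0], [0, 0, 0], [0, 0, 0]]' --turn '[[0, 0, 0], [0, 0, 0], [0, 0, 0], [0, 0, 0], [0, 0, 0], [0, 0, 0], [0, 0, 0], [0, 0, 0], [0, 0, 0], [0, 0, 0], [0, 0, 0]]'

```text
clock: 28.38
tool_pos: [552.4, -224.0, 141.0]
tool_rot: [0.0, -0.0, 1.0, -0.0]
wrist_force: [-0.4, -1.0, -0.9]
finger_gap: 88.2
```

Force dropped to about zero as the collar seated, and the fingers are now open. I'll retreat straight up and then away.

drive_tool --hand '[100, 100, 100, 100, 100, 100, 100, 100, 100, 100, 100, 100]' --translation '[[0, 0, -0.02], [0, 0, -0.08], [0, 0, -0.2], [0, 0, -0.35], [0, 0, -0.48], [0, 0, -0.5], [0.1, 0, -0.5], [0.3, 0, -0.5], [0.5, 0, -0.5], [0.6, 0, -0.5], [0.6, 0, -0.5], [0.6, 0, -0.5]]' --turn '[[0, 0, 0], [0, 0, 0], [0, 0, 0], [0, 0, 0], [0, 0, 0], [0, 0, 0], [0, 0, 0], [0, 0, 0], [0, 0, 0], [0, 0, 0], [0, 0, 0], [0, 0, 0]]'

```text
clock: 29.88
tool_pos: [403.0, -224.1, 265.7]
tool_rot: [0.0, -0.0, 1.0, 0.0]
wrist_force: [0.2, -0.5, -0.2]
finger_gap: 88.2
```

```bash
python3 - <<'E'
from cell import *
from h import *
s=get_state();print(s["tool_pos"],s["wrist_force"],s["clock"])
c=capture("scene");crop(c["image"],110,150,100,110,6,"pics/s13.png")
w=capture("wrist");cv2.imwrite("pics/w13.png",w["image"][:,:,::-1])
E
```

```text
[ 403.04185976 -224.10067363  265.74578399] [ 0.19611131 -0.46247152 -0.1958141 ] 29.875
```

View pics/s13.png

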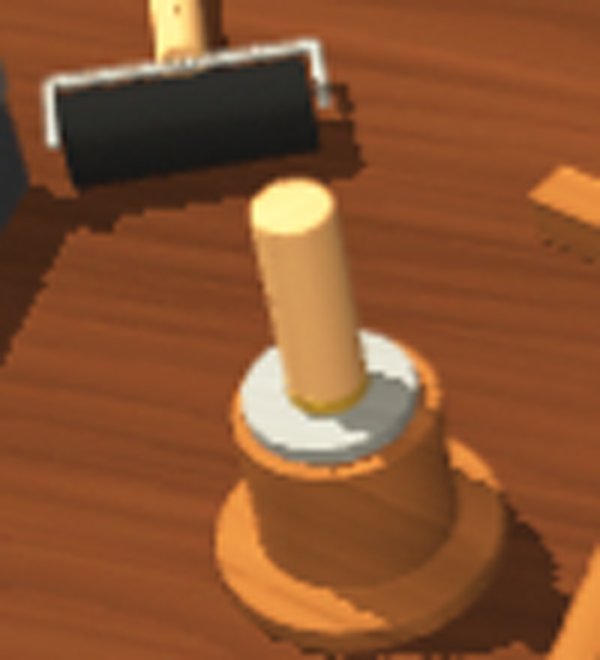

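View pics/w13.png

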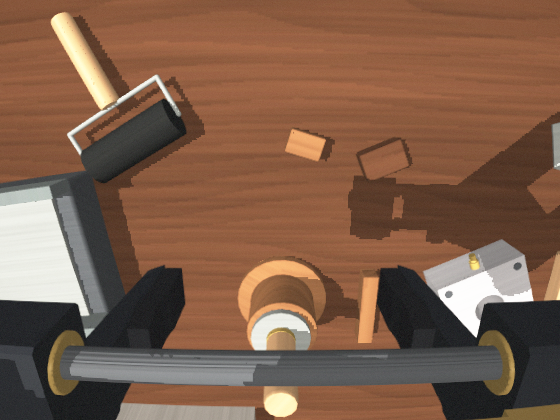

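The tool stands upright in the rest with its collar flat on the rim: scene crop (330,400), wrist (281,330). The gripper is clear of it, so I'm handing in.

```bash
python3 - <<'E'
from cell import *
print(close_job())
E
```

```text
the job is handed in; nothing more can be done
None
```

The deburring job is done and handed in at about 30 s on the clock; `close_job()` gives no verdict.

- **Deburring:** I took the tool from its rest and set the cone on the wide bore's rim at the nipple side. I ran it clockwise round the full circle on a commanded 24 mm radius, a little past the starting point. At every stop the wrist force pointed inward from the rim, at about 2 to 4 N. The vertical press was about 2.7 N, well under the 22 N limit. I read forces and pictures only at the quarter stops, not continuously in between.
- **Back in the rest:** I lowered the tool, released it and retreated. The last scene and wrist pictures show it upright with its collar flat on the rim. The gripper is well clear, and the wrist force is about zero.
- **Disagreements:** The cameras differed by up to about 5 mm on the rest's position and about 2 mm on the block's. I used values near the average, and the contact forces agreed with the block's. The collar sits a few millimetres off the rest's centre, much as it did at the start and inside the 18 mm limit. No check failed.

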